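# Park the battery box in its charging dock

## Task

Push the heavy lime-green battery box across the bench, fully home between the rails of its charging dock and against the charger block. Push low near its base so that it slides flat without tipping, and leave its carrying handle alone. Then press the green start button behind the charger block fully down and let go of it, leaving the other things on the bench where they stand.

Things in the scene. Friction and masses are not known exactly. Their poses are not given: they have to be found in the camera images.
- battery_box: Heavy lime-green box, black rubber base band, loose, 1.4 to 2.3 kg: 80 (x) by 150 (y) by 160 mm high; black bar handle along y above it, up to 200 mm. Origin: centre of underside, z up. Starts left of the dock; flat +x face towards it, up to 12 degrees askew; -x face is the one to push. Slides if pushed below 40 mm, tips if pushed above 100 mm: lean the tool back to keep the gripper's body off it.
- dock: Charging dock fixed to the bench, to the robot's right; place and heading vary. Origin: on the bench where the underside centre of the fully home box lies; the box enters along the dock's +x, square to it, and slides on the bench itself (no floor plate). A black charger block 70 x 190 mm, 70 mm high, stops it: near face 40 mm past the origin.
- dock_mouth (a point): Middle of the dock's mouth on the bench, 75 mm before the dock's origin, same axes. Two aluminium rails 25 mm high, 10 mm thick, have inner faces 85 mm either side of the dock's axis (10 mm play a side), from 35 mm before the origin to the block; flared lead-ins before them open to about 115 mm either side at the mouth.
- pod: Grey block 70 x 70 x 30 mm fixed to the bench behind the charger block, about 190 mm past the dock's origin and 85 mm to one side of its axis (the jar on the other), carrying the start button on its top. Origin: centre of its underside.
- start_top (a point): Centre of the top of the green round start button (34 mm across), 52 mm above the bench; it is pressed straight down.
- start (a joint): Travel of the start button in m: 0 up, 0.006 fully down; a spring (5 N fully down) raises it again.
- jar: Amber glass jar with a red lid, 60 mm across, 85 mm high; bystander beside the button pod. Origin: centre of the underside.
- spray_bottle: Purple spray bottle with a blue head, 72 mm across, 180 mm high; bystander. Origin: centre of the underside.
- tape_measure: Yellow and black tape measure, 65 x 38 x 60 mm; bystander. Origin: centre of the underside.

How it is judged:
By the outcome, as a careful person would: the job done as asked, in the order asked, and still so for the second after the job is handed in, with the robot touching nothing.
It also fails if it takes over 67 s, if anything falls off the work surface, if the arm or the gripper's body presses on something with over 40 N, if the wrist force passes 120 N, or if a joint passes its speed limit or range.

## Robot

A 7-joint arm with a two-finger parallel gripper is mounted at the origin on the work surface. World frame = base frame: x ahead of the robot, y to its left, z up, the work surface at z = 0. Lengths are in m, angles in rad, forces in N, time in s.
With the tool pointing down it reaches from about 0.35 to 0.9 m from the base axis. Payload 19.9 kg.
Tool frame: the origin (TCP) lies midway between the tips of the shut fingers; the grasp point (between the pads) lies 19 mm behind it; z points along the fingers, y is the line along which they close (so a half turn about z gives the same grasp; the last joint's range is limited). The gripper opens to 85 mm and grips with 20 to 120 N. Pads are 22 mm wide; open, the fingers measure 114 mm over their backs; the gripper's body (76 mm by 85 mm) begins 54 mm behind the grasp point. The pads swing forward as they close: fully open they stand 13 mm farther back than shut.
Start: joints at [-1.313, 0.417, -0.01, 1.614, 0.005, 1.111, -0.053], TCP at [0.184, 0.597, 0.231] pointing down, gripper open.
Joint ranges: [-2.81, 2.81], [-0.39, 2.02], [-1.27, 1.25], [0.06, 2.57], [-1.19, 4.33], [0.19, 2], [-2.82, 2.82]. Speed limits (rad/s): [1.89, 1.89, 2.39, 2.39, 3.01, 3.01, 3.01].

## Interface

Orientations are given as a unit quaternion [x, y, z, w].
In Python, from cell import robot, jaws, get_image, get_calibration gives the robot as it stands. Calls block until the motion is done:
- robot.movep(position, orientation): joint-space move of the TCP to a pose.
- robot.movel(position, orientation=None, feed=0.15): straight line of the TCP; orientation=None keeps the orientation; feed is the mean speed in m/s.
- robot.set_joints(angles): joint-space move.
- jaws.move_gripper(opening): opening from 0.0 (shut) to 1.0 (fully open); the grip force is fixed at half the most; returns when the fingers have stopped.
- robot.hold(seconds).
- robot.inverse_kinematics(position, orientation): joint angles nearest the present ones, or None.
- robot.observe(): the state.
- get_image(name): name is "scene" or "top" or "wrist"; returns (picture, depth): 420x560x3 uint8, blue, green, red; 420x560 float32, m along the optical axis (not along the pixel's ray), 0 where there is no reading.
- get_calibration(name): a dict with "K" (3x3 intrinsics, pixels), "rvec" (rotation vector, rad) and "tvec" (3), from world to camera coordinates, as OpenCV has them; the wrist camera has in their place "hand_eye" (4x4, takes a point from camera to tool coordinates, whose origin is the TCP and whose axes are the flange's). Camera axes: x right, y down, z forward; pixel columns grow to the right and rows downward; lengths in m; the calibration is good to about 2 mm. A picture is of the moment at which its call begins: read the wrist's pose just before it. get_calibration takes no time and is no camera call.
A pose or a line that the arm cannot do raises robot.Unreachable and nothing moves.
- robot.hand_in(): hands the job in; it is judged then, once.
The state is a dict: "clock": time; "joint_pos": joint angles; "joint_vel": joint speeds; "joint_torque": joint torques, N m; "ee_pos": TCP position; "orientation": TCP orientation; "force": force on the tool from outside, world axes, zero at the start; "torque": the same for the moment, N m; "finger_gap": opening from 0.0 (shut) to 1.0 (fully open); "finger_force": force on a finger pad.
Only numpy, scipy, OpenCV 4.12 (cv2) and the standard library are available. Lean on these libraries where they do the work, as an engineer would, in place of code of your own. Each camera call takes 0.05 s, during which the arm holds its last target. There are 200 camera calls.

## Working session

There is one attempt and no reset: what is moved stays moved. The work goes in short steps, each a Python script; the robot and the scene stay as the last script left them, time stands still between calls to the robot, and variables do not carry over. Pictures are saved under pics/ and viewed, at most 10 in all, crops included, and the job is handed in when it is done.

```bash
ls; mkdir -p pics
python3 - <<'E'
from cell import robot,get_image,get_calibration
import cv2,numpy as np
for n in("scene","top"):
    im,d=get_image(n); cv2.imwrite(f"pics/{n}0.png",im); np.save(f"pics/{n}0.npy",d)
    c=get_calibration(n); R=cv2.Rodrigues(np.array(c["rvec"]))[0]; print(n,c["K"],(-R.T@np.array(c["tvec"]).ravel()).round(3),R.round(2).tolist(),(d>0).mean())
o=robot.observe(); print(o)
E
```

```text
pics
scene [[454.82237331   0.         275.70013208]
 [  0.         454.82237331 206.38698806]
 [  0.           0.           1.        ]] [ 0.891 -0.543  0.483] [[0.84, 0.54, -0.01], [0.31, -0.5, -0.81], [-0.45, 0.68, -0.58]] 0.9957270408163266
top [[454.58227097   0.         288.44781405]
 [  0.         454.58227097 208.15991587]
 [  0.           0.           1.        ]] [ 0.507 -0.049  0.911] [[0.02, -1.0, 0.02], [-0.99, -0.02, -0.1], [0.1, -0.01, -1.0]] 0.9959353741496598
{'clock': 0.1, 'joint_pos': array([-1.31352104,  0.41791162, -0.01028809,  1.61410764,  0.00468383,
        1.11066753, -0.05304584]), 'joint_vel': array([ 0.00084907, -0.0036726 ,  0.00096915,  0.00014019, -0.00054786,
        0.00014537, -0.00072608]), 'joint_torque': array([-1.45946397e-04, -8.65834379e+01,  6.79706465e-01, -4.35639596e+01,
        1.92125008e-02,  4.96922614e-03,  6.91315267e-05]), 'ee_pos': array([0.18389248, 0.59701986, 0.23072721]), 'orientation': array([ 1.48861625e-01,  9.88857892e-01, -5.33521700e-04, -4.19964155e-05]), 'force': array([-0.76957396,  0.17353816,  0.21338149]), 'torque': array([ 0.02489053, -0.00615815,  0.02066765]), 'finger_force': 0.0, 'finger_gap': 1.0005461742771042}
```

View pics/scene0.png

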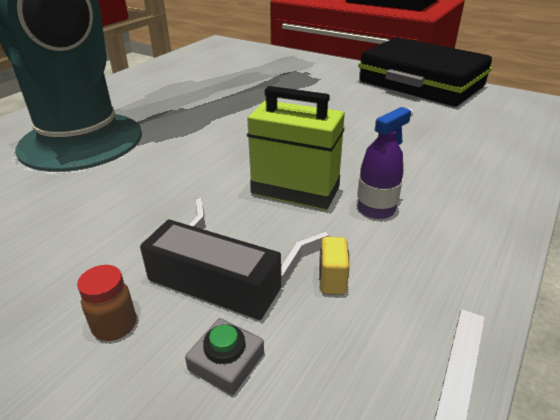

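View pics/top0.png

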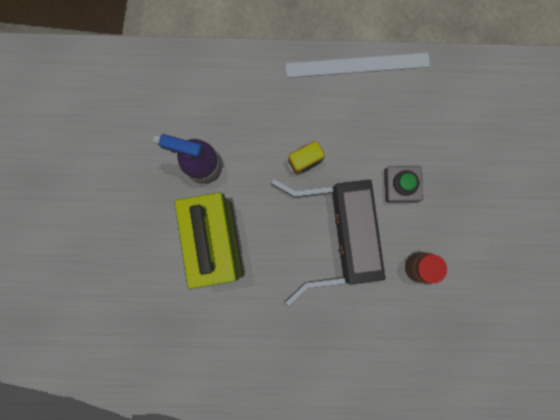

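The scene view shows the lime box at (295,150) with the spray bottle beside it at (380,165), the charger block at (212,265), the green button at (223,338), the jar at (107,300) and the tape at (335,265). In the top view the box is at (207,240), the block at (360,232), the rails at (315,190) and (325,283), the button at (407,182), the bottle at (197,160), the tape at (306,157) and the jar at (430,268).

```bash
cat > h.py <<'E'
from cell import robot,jaws,get_image,get_calibration
import cv2,numpy as np
def cam(n):
    c=get_calibration(n); return np.array(c["K"]),cv2.Rodrigues(np.array(c["rvec"]))[0],np.array(c["tvec"]).ravel()
def cloud(n,d):
    K,R,t=cam(n); v,u=np.indices(d.shape)
    p=np.stack([(u-K[0,2])/K[0,0]*d,(v-K[1,2])/K[1,1]*d,d],-1); return (p-t)@R
def ray(n,uv,z):
    K,R,t=cam(n); uv=np.atleast_2d(uv).astype(float)
    r=np.c_[uv,np.ones(len(uv))]@np.linalg.inv(K).T@R; o=-R.T@t
    return o+r*((z-o[2])/r[:,2])[:,None]
def tri(uv1,uv2):
    P=[]
    for n in("top","scene"):
        K,R,t=cam(n); P.append(K@np.c_[R,t])
    X=cv2.triangulatePoints(P[0],P[1],np.array(uv1,float),np.array(uv2,float)); return (X[:3]/X[3]).ravel()
def big(m,k=1):
    m=m.astype(np.uint8); n,l,s,c=cv2.connectedComponentsWithStats(m); i=1+np.argmax(s[1:,4]); return l==i
def rect(xy):
    r=cv2.minAreaRect(xy.astype(np.float32)*1000); b=cv2.boxPoints(r)/1000
    e=b[1]-b[0]; f=b[2]-b[1]; L=e if np.linalg.norm(e)>np.linalg.norm(f) else f
    s=sorted(r[1]); a=np.array([L[1],-L[0]]); a/=np.linalg.norm(a)
    if a[1]>0: a=-a            # short axis, towards the dock (-y)
    return np.array(r[0])/1000,np.array(s)/1000,a
HUE=dict(lime=(26,40,150,60),green=(45,85,100,50),purple=(125,160,80,20),blue=(100,122,120,60),yellow=(20,32,150,80),red=(0,8,150,80))
def mask(im,c):
    h=cv2.cvtColor(im,cv2.COLOR_BGR2HSV); a,b,s,v=HUE[c]; return (h[...,0]>=a)&(h[...,0]<=b)&(h[...,1]>s)&(h[...,2]>v)
E
python3 - <<'E'
from h import *
ang=lambda a:np.degrees(np.arctan2(a[1],a[0])).round(1)
im={n:cv2.imread(f"pics/{n}0.png") for n in("top","scene")}; C={n:cloud(n,np.load(f"pics/{n}0.npy")) for n in im}
T,P=im["top"],C["top"]; z=P[...,2]; bench=(z<.01)&(z>-.02); print("bench z",np.median(z[bench]))
L=big(mask(T,"lime")); zl=np.median(z[L]); m=L&(abs(z-zl)<.012); print("box top z",zl)
# include handle hole by hull
uv=np.argwhere(m)[:,::-1]; print("box", *rect(ray("top",uv,zl)[:,:2]), ang(rect(ray("top",uv,zl)[:,:2])[2]))
g=cv2.cvtColor(T,cv2.COLOR_BGR2GRAY)
m=big((abs(z-.07)<.012)&(P[...,1]<-.05)); print("blk z",np.median(z[m]))
uv=np.argwhere(m)[:,::-1]; c,s,a=rect(ray("top",uv,np.median(z[m]))[:,:2]); print("blk",c,s,a,ang(a)); D=c-.075*a; print("dock",D)
n=np.array([-a[1],a[0]]); 
# rails: bench-height points 25 mm
rel=P[...,:2]-D; X=rel@a; Y=rel@n
for sg in(1,-1):
    m=(abs(z-.025)<.008)&(X<.03)&(X>-.09)&(abs(Y*sg-.1)<.035); 
    for lo,hi in((-.03,.03),(-.08,-.06)):
        k=m&(X>lo)&(X<hi); print("rail",sg,lo,k.sum(),np.percentile(Y[k],[2,50,98]).round(4) if k.any() else 0, X[m].min() if m.any() else 0)
b={}
for nme in im: 
    m=big(mask(im[nme],"green")&((C[nme][...,2]>.035))); b[nme]=np.argwhere(m).mean(0)[::-1]; print(nme,b[nme],m.sum(),np.median(C[nme][m],0).round(4),C[nme][m].max(0)[2])
B=tri(b["top"],b["scene"]); print("button",B, "dockframe",(B[:2]-D)@a,(B[:2]-D)@n)
for c in("purple","blue","yellow","red"):
    m=big(mask(T,c)); p=P[m]; print(c,np.percentile(p,[1,50,99],axis=0).round(3).tolist())
E
```

```text
bench z 0.00048666934462711955
box top z 0.160471874939686
box [0.5265755  0.07721168] [0.07964477 0.147017  ] [ 0.19279826 -0.98123837] -78.9
blk z 0.07144863370608691
blk [ 0.54930841 -0.19230412] [0.07075223 0.18868524] [ 0.13921325 -0.99026245] -82.0
dock [ 0.53886742 -0.11803443]
rail 1 -0.03 184 [0.085  0.0902 0.1333] -0.07666224885171945
rail 1 -0.08 51 [0.1064 0.1152 0.1239] -0.07666224885171945
rail -1 -0.03 170 [-0.0946 -0.0894 -0.0848] -0.07580468249229484
rail -1 -0.08 50 [-0.1221 -0.1149 -0.1063] -0.07580468249229484
top [407.68333333 181.17916667] 240 [ 0.648  -0.289   0.0521] 0.9112998426863366
scene [223.08888889 337.70634921] 630 [ 0.6505 -0.2932  0.0519] 0.4834642478533979
button [ 0.64846525 -0.29026415  0.04702124] dockframe 0.1858100902156889 0.08455396563389986
purple [[0.588, 0.025, 0.095], [0.663, 0.099, 0.122], [0.703, 0.133, 0.471]]
blue [[0.664, 0.088, 0.132], [0.679, 0.119, 0.179], [0.696, 0.153, 0.183]]
yellow [[0.454, 0.033, 0.158], [0.524, 0.071, 0.161], [0.598, 0.123, 0.198]]
red [[0.459, -0.345, 0.081], [0.484, -0.322, 0.085], [0.508, -0.298, 0.089]]
```

```bash
cat >> h.py <<'E'
from scipy.spatial.transform import Rotation as Rn
BOX=np.array([.5266,.0772]); HB=np.radians(-78.9); DOCK=np.array([.5389,-.1180]); HD=np.radians(-82.0)
def tool(h,th,sg):
    f=np.array([np.cos(h),np.sin(h),0]); n=np.array([-f[1],f[0],0])
    z=np.sin(th)*f-np.cos(th)*np.array([0,0,1]); y=sg*n; return np.c_[np.cross(y,z),y,z]
def push_pose(c,h,back,tz,th,sg):
    """TCP pose with the open finger tips' leading edge `back` behind the -x face of a box at c,h; tip centre at height tz"""
    R=tool(h,th,sg); f=np.array([np.cos(h),np.sin(h)])
    p=np.r_[np.array(c)-f*(.04+back+.011*np.cos(th)),tz]+.013*R[:,2]
    return p,Rn.from_matrix(R).as_quat()
E
python3 - <<'E'
from h import *
print(np.array(get_calibration("wrist")["hand_eye"]).round(3))
print(ray("top",[407.68,181.18],.052),ray("scene",[223.09,337.7],.05))
for th in(35,42,50):
  for sg in(1,-1):
    for nm,a in dict(hi=(BOX,HB,.08,.14),lo=(BOX,HB,.03,.022),end=(DOCK,HD,-.003,.022)).items():
        q=robot.inverse_kinematics(*push_pose(*a,np.radians(th),sg)); print(th,sg,nm,None if q is None else np.round(q,2))
E
```

```text
[[-0.    -0.948 -0.319  0.082]
 [ 1.     0.    -0.     0.001]
 [ 0.    -0.319  0.948 -0.143]
 [ 0.     0.     0.     1.   ]]
[[ 0.64794377 -0.28862226  0.052     ]] [[ 0.64980178 -0.29220102  0.05      ]]
35 1 hi [-1.11  0.62  0.53  1.82  0.29  1.07 -0.61]
35 1 lo [-1.04  0.8   0.52  1.89  0.27  0.81 -0.63]
35 1 end [-0.7   0.76  0.57  2.04  0.44  0.55 -0.5 ]
35 -1 hi [-0.61  0.56 -0.14  1.8   0.63  1.22  2.24]
35 -1 lo [-0.6   0.72 -0.06  1.87  0.72  0.99  2.15]
35 -1 end [-0.37  0.67  0.15  2.02  0.84  0.72  2.31]
42 1 hi [-1.15  0.68  0.54  1.79  0.35  1.13 -0.68]
42 1 lo [-1.09  0.86  0.53  1.86  0.33  0.88 -0.71]
42 1 end [-0.77  0.82  0.59  2.03  0.55  0.6  -0.66]
42 -1 hi [-0.64  0.61 -0.15  1.77  0.7   1.32  2.17]
42 -1 lo [-0.63  0.78 -0.07  1.84  0.78  1.09  2.07]
42 -1 end [-0.41  0.72  0.14  2.02  0.95  0.81  2.17]
50 1 hi [-1.18  0.74  0.53  1.76  0.42  1.21 -0.74]
50 1 lo [-1.12  0.93  0.53  1.82  0.4   0.97 -0.8 ]
50 1 end [-0.84  0.9   0.61  2.01  0.63  0.67 -0.8 ]
50 -1 hi [-0.67  0.68 -0.17  1.74  0.77  1.43  2.1 ]
50 -1 lo [-0.67  0.84 -0.08  1.8   0.84  1.22  2.  ]
50 -1 end [-0.44  0.78  0.12  2.    1.04  0.94  2.05]
```

Run:
```python
from h import *
th=np.radians(38)
robot.movep(*push_pose(BOX,HB,.08,.14,th,1))
robot.movel(*push_pose(BOX,HB,.03,.022,th,1),feed=.12)
o=robot.observe(); print(o["clock"],o["ee_pos"],o["force"].round(1),push_pose(BOX,HB,.03,.022,th,1)[0])
im,_=get_image("scene"); t,_=get_image("top"); cv2.imwrite("pics/a.png",np.hstack([cv2.resize(i,(400,300)) for i in(im,t)]))
```

```text
3.1833 [0.51326741 0.14708343 0.01222766] [-0.4  0.7  0.1] [0.51299553 0.14654257 0.01175586]
```

View pics/a.png

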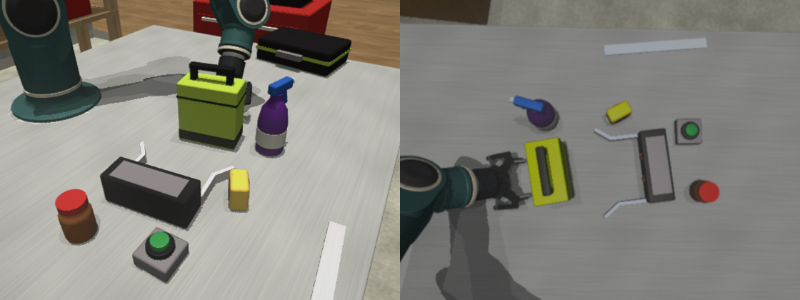

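The tool stands square behind the box (right panel, (508,180)), clear of the bottle and handle. Now I'll push.

```bash
cat >> h.py <<'E'
A=np.array([np.cos(HD),np.sin(HD)]); N=np.array([-A[1],A[0]])
def boxpose():
    im,d=get_image("top"); P=cloud("top",d); m=big(mask(im,"lime")&(abs(P[...,2]-.1605)<.012))
    c,s,a=rect(ray("top",np.argwhere(m)[:,::-1],.1605)[:,:2]); r=c-DOCK
    return r@A,r@N,np.degrees(np.arctan2(a[1],a[0])-HD),s   # dock frame
E
python3 - <<'E'
from h import *
th=np.radians(38)
robot.movel(*push_pose(BOX,HB,0.004,.022,th,1),feed=.05)
X0,Y0=(BOX-DOCK)@A,(BOX-DOCK)@N
for X in(-.17,-.14,-.11):
    s=(X-X0)/(-.07-X0); c=DOCK+X*A+(1-s)*Y0*N; h=HB+s*(HD-HB)
    robot.movel(*push_pose(c,h,0,.022,th,1),feed=.05)
    o=robot.observe(); print(X,round((1-s)*Y0,4),round(np.degrees(h-HD),2),"seen",np.round(np.hstack(boxpose()),4),o["force"].round(1),round(o["clock"],1))
E
```

```text
-0.17 0.012 2.48 seen [-0.173   0.0135  2.6395  0.0803  0.1468] [ 2.5  7.5 -0.2] 4.7
-0.14 0.0084 1.74 seen [-0.1434  0.0101  1.9952  0.0798  0.1469] [ 1.   7.1 -0.6] 5.5
-0.11 0.0048 0.99 seen [-0.1136  0.0066  1.0347  0.0789  0.147 ] [ 2.7  6.9 -0.5] 6.3
```

Run:
```python
from h import *
th=np.radians(38)
for X,y,dh in((-.075,.0,.3),(-.05,-.0018,0),(-.02,-.0018,0),(-.006,-.0018,0),(-.002,-.0018,0),(.001,-.0018,0),(.003,-.0018,0),(.005,-.0018,0),(.007,-.0018,0),(.009,-.0018,0)):
    robot.movel(*push_pose(DOCK+X*A+y*N,HD+np.radians(dh),0,.022,th,1),feed=.05 if X<-.01 else .015)
    robot.hold(.1); o=robot.observe(); print(X,"seen",np.round(np.hstack(boxpose()),4),o["force"].round(1),round(o["clock"],1))
    if np.linalg.norm(o["force"])>25: break
im,_=get_image("scene"); t,_=get_image("top"); cv2.imwrite("pics/b.png",np.hstack([cv2.resize(i,(400,300)) for i in(im,t)]))
```

```text
-0.075 seen [-0.0793  0.0022  0.42    0.0781  0.1473] [1.3 9.5 0.1] 7.3
-0.05 seen [-0.054   0.0002  0.1808  0.078   0.1475] [ 3.   6.9 -1.1] 8.1
-0.02 seen [-0.0246  0.0002  0.19    0.0787  0.1473] [1.1 7.8 0.8] 9.0
-0.006 seen [-0.0115 -0.0003  0.2337  0.0797  0.1472] [-1.1 16.5  7.4] 10.2
-0.002 seen [-0.0073  0.      0.1489  0.0797  0.1487] [-0.5 15.4  5.3] 10.8
0.001 seen [-0.0043  0.      0.1814  0.0798  0.1487] [ 0.3 15.4  5.8] 11.3
0.003 seen [-0.0025  0.      0.1677  0.0798  0.1487] [ 0.3 15.5  6. ] 11.7
0.005 seen [-0.0007  0.      0.1551  0.0797  0.1487] [-0.3 15.7  5.4] 12.2
0.007 seen [ 0.0004  0.0003 -0.1208  0.0796  0.1485] [-2.  21.8  8.9] 12.6
0.009 seen [ 0.0006  0.0002 -0.1208  0.0792  0.1487] [-9.8 37.9 21.5] 13.0
```

View pics/b.png

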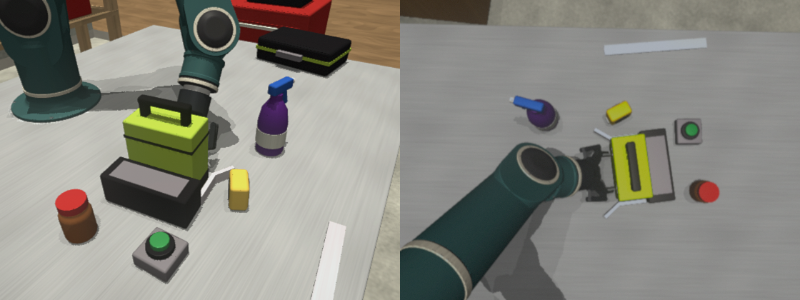

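The box sits home against the block (right panel, (632,167)), between the rails, and the bystanders haven't moved. Next I'll retreat and press the button.

Run:
```python
from h import *
th=np.radians(38)
robot.movel(*push_pose(DOCK-.0018*N,HD,.06,.03,th,1),feed=.1)
robot.movel(*push_pose(DOCK-.0018*N,HD,.12,.33,th,1),feed=.2)
print(np.round(np.hstack(boxpose()),4))
jaws.move_gripper(0.0)
q=Rn.from_matrix(tool(HD,0,1)).as_quat(); B=[.648,-.289]
robot.movep([.60,-.10,.36],q); robot.movep([*B,.30],q)
robot.movel([*B,.075],q,feed=.15)
o=robot.observe(); print(o["ee_pos"],o["force"].round(2),o["clock"],o["finger_gap"]); f0=o["force"][2]
for z in np.arange(.056,.037,-.002):
    robot.movel([*B,z],q,feed=.02); robot.hold(.1); o=robot.observe(); f=o["force"][2]-f0; print(round(z,3),o["ee_pos"].round(4),round(f,1))
    if f>14: break
im,_=get_image("scene"); cv2.imwrite("pics/c.png",im)
robot.movel([*B,.30],q,feed=.15)
```

```text
[ 0.0006  0.0003 -0.1106  0.0792  0.1485]
[ 0.64839172 -0.28924862  0.07589643] [-1.07 -1.38 -0.24] 19.9167 -0.0026777996299724243
0.056 [ 0.6481 -0.2891  0.0562] 0.2
0.054 [ 0.648 -0.289  0.054] 1.0
0.052 [ 0.6481 -0.289   0.0521] 0.8
0.05 [ 0.6481 -0.289   0.0501] 2.1
0.048 [ 0.6481 -0.289   0.0481] 4.1
0.046 [ 0.6481 -0.289   0.0462] 5.5
0.044 [ 0.6483 -0.2892  0.0458] 28.4
```

View pics/c.png

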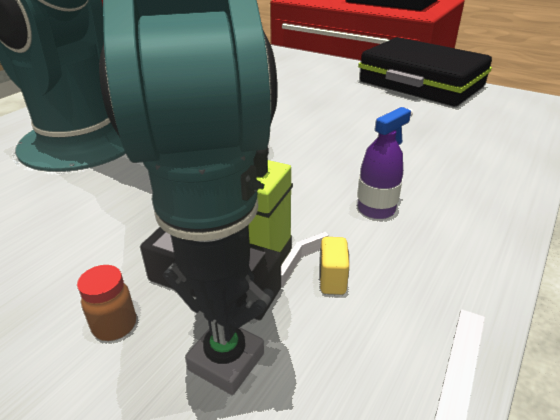

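The shut fingertips held the button down at (223,342) until the force rose sharply at its stop. I'll do one last check of the box and button before handing in.

Run:
```python
from h import *
robot.movep([.45,.35,.36],Rn.from_matrix(tool(HD,0,1)).as_quat()); robot.hold(.3)
print(np.round(np.hstack(boxpose()),4),robot.observe()["clock"])
im,d=get_image("top"); m=big(mask(im,"green")); print("button z",np.median(cloud("top",d)[m],0).round(4))
i0=cv2.imread("pics/top0.png")
for c in("red","blue"): print(c,[np.argwhere(big(mask(i,c))).mean(0).round(1) for i in(i0,im)])
print(robot.hand_in())
```

```text
[ 0.0006  0.0003 -0.1208  0.0792  0.1485] 27.8667
button z [ 0.648  -0.289   0.0522]
red [array([268.4, 431.7]), array([268.4, 431.6])]
blue [array([145.3, 180.3]), array([145.3, 180.3])]
the job is handed in; nothing more can be done
None
```

The job is handed in at 27.9 s: the box is home against the charger block (within 1 mm and about 0.1° of square), and the start button was pressed to its stop and has sprung back up. The jar and spray bottle measured unmoved, and the tape measure looked unmoved in the pictures.

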